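# Lay the pliers beside the side cutters, facing the same way

### The arm

A 7-joint arm with a two-finger parallel gripper is mounted at the origin on a cart in front of the work surface, level with it; the furniture and walls round the work are solid. World frame = base frame: x ahead of the robot, y to its left, z up, the work surface at z = 0. Lengths are in m, angles in rad, forces in N, time in s.
With the tool pointing down it reaches from about 0.4 to 0.75 m from the base axis. Payload 19.5 kg.
Tool frame: the origin (TCP) lies midway between the tips of the shut fingers; the grasp point (between the pads) lies 19 mm behind it (r.grip_depth is the distance from the TCP to the grasp point, in m); x points along the fingers, y is the direction in which the jaws open and shut, and the axes are right-handed (so a half turn about x gives the same grasp; the last joint's range is limited). The gripper opens to 85 mm and grips with 20 to 120 N. Pads are 22 mm wide; open, the fingers measure 114 mm over their backs; the gripper's body (76 mm by 85 mm) begins 54 mm behind the grasp point. The pads swing forward as they close: fully open they stand 13 mm farther back than shut.
Start: joints at [1.192, 0.707, -0.028, 1.485, 0.022, 0.951, -0.075], TCP at [0.19, -0.543, 0.199] pointing down, gripper open.
Joint ranges: [-2.71, 2.71], [-0.32, 2.16], [-1.57, 1.52], [0, 2.45], [-1.46, 4.6], [0, 2.02], [-2.83, 2.83]. Speed limits (rad/s): [1.89, 1.89, 2.57, 2.57, 3.01, 3.01, 3.01].

### API

Orientations are given as a 3x3 rotation matrix whose columns are the frame's x, y, z axes.
In Python, from station import telemetry, optics, finish_job, r gives the robot as it stands. The module is installed in compiled form; this text tells all that it offers.
- The arm moves only by the tool carry_out, never from a script. Its argument "series" is one flat list of numbers, 7 for each row, row after row: the closure, from -1 (fully open) to 1 (shut), then the shift along the tool's x, y, z in mm, then the turn, a rotation vector about the tool's x, y, z in degrees. In form: [hand, dx, dy, dz, ax, ay, az, hand, dx, dy, dz, ax, ay, az, ...]. A call has 1 to 20 rows; each row is the pose to reach, as a shift and turn from the pose commanded when the call began, along the tool's axes at that moment; what a row does not reach only later rows make up. A row lasts 1/12 s, in which the tool goes at most 41.7 mm and 7.16 degrees, less where a joint would pass 70% of its speed; a pose out of reach is approached as far as the arm can. A call with a gripper value outside its range is refused whole. The fingers move at their own pace and stop on an object; "grip_force" is the grip in N (left out, the last holds). Time passes only in rows, so rows that repeat a pose let the fingers close. It gives the time, the measured TCP pose, the force and the opening at its end, in the units of the state.
- telemetry.get_obs(): the state, without advancing time (a new reading comes with each control period).
- optics.snapshot(name): name is "scene" or "top" or "wrist"; returns a dict with "pixels" (384x512x3 uint8, blue, green, red), "range_z" (384x512 float32, m along the optical axis (not along the pixel's ray), 0 where there is no reading), "intrinsics" (3x3 intrinsics, pixels), "rvec" (rotation vector, rad) and "tvec" (3), from world to camera coordinates, as OpenCV has them; the wrist camera has in their place "tool_from_camera" (4x4, takes a point from camera to tool coordinates, whose origin is the TCP and whose axes are the tool frame's). Camera axes: x right, y down, z forward; pixel columns grow to the right and rows downward; lengths in m; the calibration is good to about 2 mm. A picture is of the moment at which its call begins: read the wrist's pose just before it.
- finish_job(): hands the job in, once; it reports no verdict.
The state is a dict: "time_s": time; "joints": joint angles; "joint_vel": joint speeds; "tau": joint torques, N m; "eef_pos": TCP position; "orientation": TCP orientation; "contact_force": force on the tool from outside, world axes, zero at the start; "torque": the same for the moment, N m; "gripper_width": finger opening in m.
Only numpy, scipy, OpenCV 4.12 (cv2) and the standard library are available. Lean on these libraries where they do the work, as an engineer would, in place of code of your own. Each camera call takes 0.05 s, during which the arm holds its last target. There are 200 camera calls.

### The job

Tools are being laid out on the dark board for the next job. Pick up the combination pliers (the larger of the two pairs with blue grips) and lay them gently, without dropping them, flat on the empty left half of the board, parallel to the small side cutters that already lie there and with the jaws pointing the same way. Leave the side cutters and the rusty slip-joint pliers where they are.

Things in the scene. Friction and masses are not known exactly. Their poses are not given: they have to be found in the camera images.
- blue_pliers: the combination pliers to be moved: steel head, two blue dipped grips, lying flat on the bench, 139 x 64 x 13 mm, 0.2 kg. Origin at the centre of the underside; x along the pliers from the grips (-70 mm) to the jaw tips (+70 mm), y across, z up. The two grips are up to 64 mm apart at x = -50 mm; the head from x = +25 to +60 mm is about 26 mm wide at most and 11 mm high, and can be pinched across y at about x = +33 mm
- side_cutters: the small side cutters with blue grips, 100 x 49 x 13 mm, lying loose on the right half of the board (y = -65 mm, give or take 8 mm, in the board's frame). Origin at the centre of the underside; x from the grips to the jaw tips, y across, z up. They show the direction wanted and stay put
- board: the dark wooden board, fixed to the bench, 176 x 253 x 13 mm. Origin at the centre of its underside, its top 13 mm above; x along the 176 mm side, away from the robot, y along the 253 mm side, to the left. The cutters point along its x within 5 degrees. The middle of the empty left half is at y = +60 mm
- slip_pliers: rusty slip-joint pliers all of bare brown metal, 185 x 67 x 12 mm, lying flat on the bench near the combination pliers, nearer to or farther from the robot than they. Not to be moved. Origin at the centre of the underside; x from the handles to the jaw tips, y across, z up

How it is judged:
By the outcome, as a careful person would: the job done as asked, in the order asked, and still so for the second after the job is handed in, with the robot touching nothing.
It also fails if it takes over 35 s, if anything falls off the work surface, if the arm or the gripper's body presses on something with over 40 N, if the wrist force passes 120 N, or if a joint passes its speed limit or range.

## Working session

There is one attempt and no reset: what is moved stays moved. The work goes in short steps, Python scripts to look and compute and a tool call to move; the robot and the scene stay as the last step left them, time stands still between calls to the robot, and variables do not carry over. Pictures are saved under pics/ and viewed, about 8 in all and at most 12, crops included, and the job is handed in when it is done.

Besides the shell and the picture viewer there is one more tool, called after ">>>" by a JSON object that holds its "method" and its "body", one argument or row to a line. carry_out: Moves the arm, as the interface text tells. Its arguments: {"type":"object","properties":{"series":{"type":"array"},"grip_force":{"type":"number"}},"required":["series"]}

```bash
mkdir -p pics
cat > h.py <<'E'
import numpy as np, cv2
from station import telemetry, optics, finish_job, r
def snap(n):
    o=telemetry.get_obs(); s=optics.snapshot(n)
    if n=="wrist":
        T=np.eye(4);T[:3,:3]=np.array(o["orientation"]).reshape(3,3);T[:3,3]=o["eef_pos"]
        s["W"]=T@np.array(s["tool_from_camera"])
    else:
        R=cv2.Rodrigues(np.array(s["rvec"],float))[0];M=np.eye(4);M[:3,:3]=R;M[:3,3]=np.ravel(s["tvec"]);s["W"]=np.linalg.inv(M)
    return s
def ray(s,uv,z):
    uv=np.atleast_2d(uv).astype(float)
    d=np.c_[uv,np.ones(len(uv))]@np.linalg.inv(np.array(s["intrinsics"])).T@s["W"][:3,:3].T
    c=s["W"][:3,3]; return c+d*((z-c[2])/d[:,2])[:,None]
E
python3 - <<'E'
from h import *
for n in("top","scene"):
    s=snap(n);cv2.imwrite(f"pics/{n}0.png",s["pixels"]);print(n,s["W"].round(3).tolist(),s["intrinsics"])
o=telemetry.get_obs();print(o)
E
```

```text
top [[0.088, -0.967, 0.239, 0.318], [-0.996, -0.084, 0.026, -0.071], [-0.005, -0.241, -0.971, 0.977], [0.0, 0.0, 0.0, 1.0]] [[425.27986162   0.         257.78026783]
 [  0.         425.27986162 189.33822561]
 [  0.           0.           1.        ]]
scene [[-0.702, -0.508, 0.498, 0.101], [-0.712, 0.516, -0.477, 0.329], [-0.015, -0.69, -0.724, 0.663], [0.0, 0.0, 0.0, 1.0]] [[421.46685712   0.         248.64311759]
 [  0.         421.46685712 188.97717577]
 [  0.           0.           1.        ]]
{'time_s': 0.1, 'joints': array([ 1.192297  ,  0.70703674, -0.0276078 ,  1.48494486,  0.02199695,
        0.95090767, -0.07550561]), 'joint_vel': array([ 0.00022213, -0.00147707, -0.0001142 , -0.00044341,  0.00031314,
       -0.00088977,  0.001658  ]), 'tau': array([ 2.72275363e-03, -8.84296274e+01,  1.23692639e+00, -2.36459953e+01,
        1.71754416e-02,  4.81365671e-03,  3.48810261e-05]), 'eef_pos': array([ 0.18992571, -0.54244218,  0.19837836]), 'orientation': array([[-3.60310110e-04,  3.30453382e-01, -9.43822246e-01],
       [ 9.26629581e-04, -9.43821792e-01, -3.30453577e-01],
       [-9.99999506e-01, -9.93639377e-04,  3.38606544e-05]]), 'contact_force': array([ 1.03530797,  0.94850205, -0.43692131]), 'torque': array([-0.02573766,  0.01737944, -0.00168033]), 'gripper_width': 0.08541378901624762}
```

View pics/top0.png

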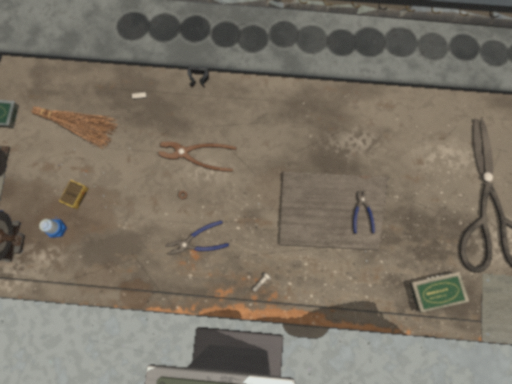

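The top view shows the blue pliers at about (200,238) with jaws to the left, and the slip pliers at (198,155). The board spans (280–385, 172–248), with the cutters at (363,212), jaws up (away from the robot).

Run:
```python
from h import *
s=snap("top");im=s["pixels"];hsv=cv2.cvtColor(im,cv2.COLOR_BGR2HSV)
m=cv2.inRange(hsv,(105,90,40),(130,255,255))
n,l,st,c=cv2.connectedComponentsWithStats(m)
for i in range(1,n):
    if st[i,4]>15:print(st[i],c[i].round(1),ray(s,c[i],.006).round(4))
for nm,p,z in[("pl jaw",(168,248),.006),("pl pivot",(184,244),.01),("cut tip",(361,192),.018),("b TL",(282,172),.013),("b BL",(279,245),.013),("b TR",(386,175),.013),("b BR",(381,249),.013),("slipL",(158,150),.006),("slipR",(232,170),.006),("screw",(262,282),.01)]:print(nm,ray(s,p,z).round(4))
a=cv2.resize(im[130:290,140:400],None,fx=3,fy=3,interpolation=cv2.INTER_CUBIC);cv2.imwrite("pics/c1.png",a)
```

```text
[368 208   4  11  16] [369.3 212.4] [[ 0.5249 -0.3076  0.006 ]]
[ 47 219  19  18 155] [ 58.2 229.1] [[0.4232 0.4047 0.006 ]]
pl jaw [[0.4024 0.1464 0.006 ]]
pl pivot [[0.4142 0.1105 0.01  ]]
cut tip [[ 0.5687 -0.2843  0.018 ]]
b TL [[ 0.6024 -0.0986  0.013 ]]
b BL [[ 0.4305 -0.1046  0.013 ]]
b TR [[ 0.6163 -0.3427  0.013 ]]
b BR [[ 0.4416 -0.3342  0.013 ]]
slipL [[0.6337 0.2031 0.006 ]]
slipR [[0.5992 0.0202 0.006 ]]
screw [[ 0.3457 -0.0733  0.01  ]]
```

View pics/c1.png

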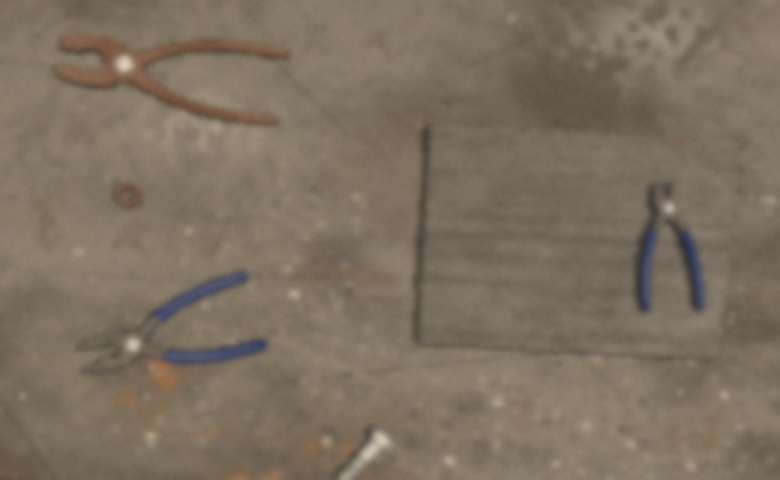

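```bash
cat >> h.py <<'E'
from scipy.spatial.transform import Rotation as Ro
def go(p,yaw):
    """shift mm / turn deg in tool axes to reach p, tool down, tool y at yaw deg"""
    o=telemetry.get_obs();R=np.array(o["orientation"]).reshape(3,3)
    a=np.radians(yaw);x=np.array([0,0,-1.]);y=np.array([np.cos(a),np.sin(a),0]);T=np.c_[x,y,np.cross(x,y)]
    print("go",p,yaw,(R.T@(np.array(p)-o["eef_pos"])*1e3).round(1),np.degrees(Ro.from_matrix(R.T@T).as_rotvec()).round(1))
E
python3 - <<'E'
from h import *
s=snap("wrist");print(np.array(s["tool_from_camera"]).round(3),s["intrinsics"][0])
go([.48,-.22,.28],-25)
E
```

```text
[[ 0.001 -0.27   0.963 -0.175]
 [ 1.     0.    -0.001  0.001]
 [-0.     0.963  0.27  -0.068]
 [ 0.     0.     0.     1.   ]] [284.19950726   0.         262.710075  ]
go [0.48, -0.22, 0.28] -25 [ -81.3 -208.6 -380.3] [-45.7  -0.    0. ]
```

>>> {"method": "carry_out", "body": {
  "series": [-1,-81,-105,-190,-23,0,0,-1,-81,-105,-190,-23,0,0,-1,-81,-105,-190,-23,0,0,-1,-81,-105,-190,-23,0,0,-1,-81,-209,-380,-46,0,0,-1,-81,-209,-380,-46,0,0,-1,-81,-209,-380,-46,0,0,-1,-81,-209,-380,-46,0,0,-1,-81,-209,-380,-46,0,0,-1,-81,-209,-380,-46,0,0,-1,-81,-209,-380,-46,0,0,-1,-81,-209,-380,-46,0,0,-1,-81,-209,-380,-46,0,0,-1,-81,-209,-380,-46,0,0,-1,-81,-209,-380,-46,0,0,-1,-81,-209,-380,-46,0,0]
}}

```text
time_s: 1.53
eef_pos: [0.479, -0.2207, 0.2798]
orientation: [[-0.0, 0.908, -0.419], [-0.0, -0.419, -0.908], [-1.0, -0.0, 0.0]]
contact_force: [-0.6, 0.3, -1.0]
gripper_width: 0.0854
```

Run:
```python
from h import *
s=snap("wrist");cv2.imwrite("pics/w1.png",s["pixels"]);np.save("w1.npy",s,allow_pickle=True)
o=telemetry.get_obs();print(o["time_s"],o["eef_pos"],o["joints"].round(2))
go([.45,.12,.28],16)
```

```text
1.5833 [ 0.47909776 -0.2206373   0.27980954] [ 0.51  0.55 -0.25  1.51  0.14  1.1  -0.2 ]
go [0.45, 0.12, 0.28] 16 [-2.000e-01 -1.692e+02 -2.971e+02] [-40.8   0.    0. ]
```

View pics/w1.png

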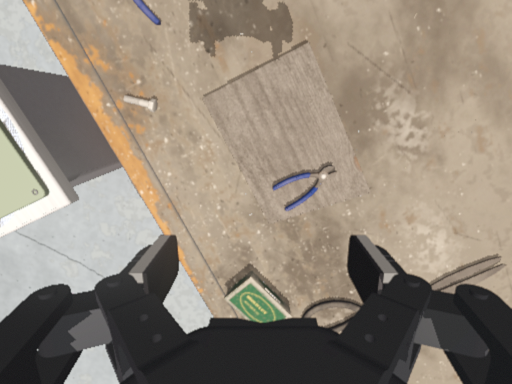

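The wrist view shows the cutters at about (305,185): grip ends (274,187) and (287,209), jaw tip (334,169). The board corners are at (204,95), (306,42) and (368,190).

>>> {"method": "carry_out", "body": {
  "series": [-1,0,-169,-297,-41,0,0,-1,0,-169,-297,-41,0,0,-1,0,-169,-297,-41,0,0,-1,0,-169,-297,-41,0,0,-1,0,-169,-297,-41,0,0,-1,0,-169,-297,-41,0,0,-1,0,-169,-297,-41,0,0,-1,0,-169,-297,-41,0,0,-1,0,-169,-297,-41,0,0,-1,0,-169,-297,-41,0,0,-1,0,-169,-297,-41,0,0,-1,0,-169,-297,-41,0,0]
}}

```text
time_s: 2.58
eef_pos: [0.4504, 0.1193, 0.2798]
orientation: [[-0.0, 0.96, 0.279], [-0.0, 0.279, -0.96], [-1.0, -0.0, 0.0]]
contact_force: [-0.4, 0.9, -0.3]
gripper_width: 0.0855
```

```bash
cat >> h.py <<'E'
def blues(s,z,lo=40):
    hsv=cv2.cvtColor(s["pixels"],cv2.COLOR_BGR2HSV);m=cv2.inRange(hsv,(108,100,40),(130,255,255))
    m=cv2.morphologyEx(m,cv2.MORPH_CLOSE,np.ones((3,3)))
    n,l,st,c=cv2.connectedComponentsWithStats(m)
    for i in range(1,n):
        if st[i,4]>lo:
            v,u=np.where(l==i);P=ray(s,np.c_[u,v],z)[:,:2]
            q=P-P.mean(0);d=np.linalg.svd(q,full_matrices=False)[2][0];t=q@d
            print(st[i],"c",P.mean(0).round(4),"ang",np.degrees(np.arctan2(d[1],d[0])).round(1),"ends",(P.mean(0)+d*t.min()).round(4),(P.mean(0)+d*t.max()).round(4))
E
python3 - <<'E'
from h import *
w=np.load("w1.npy",allow_pickle=True).item();blues(w,.020)
for n,p,z in[("tip",(334,169),.016),("TL",(306,42),.013),("BL",(204,95),.013),("TR",(368,190),.013)]:print(n,ray(w,p,z).round(4))
s=snap("wrist");cv2.imwrite("pics/w2.png",s["pixels"]);np.save("w2.npy",s,allow_pickle=True)
blues(s,.007)
E
```

```text
[273 173  37  17  78] c [ 0.5081 -0.2723] ang 176.0 ends [ 0.5338 -0.274 ] [ 0.4735 -0.2699]
[286 187  31  22 103] c [ 0.5127 -0.307 ] ang -168.7 ends [ 0.5338 -0.3028] [ 0.4782 -0.3139]
tip [[ 0.572  -0.2865  0.016 ]]
TL [[ 0.6019 -0.1004  0.013 ]]
BL [[ 0.438  -0.1028  0.013 ]]
TR [[ 0.6099 -0.3426  0.013 ]]
```

View pics/w2.png

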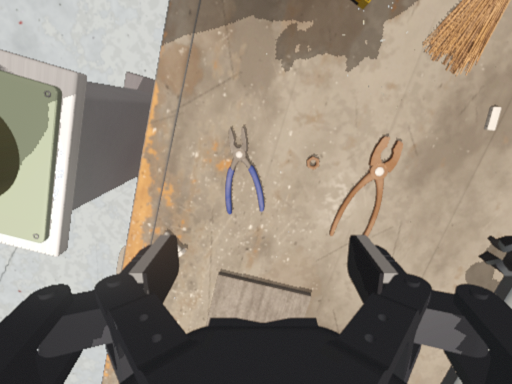

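The wrist view now shows the pliers: grip ends (229,212) and (262,210), pivot (239,155), jaw tips about (234,127) and (244,127). The slip pliers are well clear on the right.

```bash
sed -i 's/(108,100,40),(130/(100,70,30),(135/' h.py
python3 - <<'E'
from h import *
s=np.load("w2.npy",allow_pickle=True).item()
print(cv2.cvtColor(s["pixels"],cv2.COLOR_BGR2HSV)[195,227:233].tolist())
blues(s,.007)
for n,p,z in[("g1",(229,212),.007),("g2",(262,210),.007),("piv",(239,155),.011),("t1",(234,127),.006),("t2",(244,126),.006)]:print(n,ray(s,p,z).round(4))
cv2.imwrite("pics/w2c.png",cv2.resize(s["pixels"][110:225,200:300],None,fx=5,fy=5,interpolation=cv2.INTER_CUBIC))
E
```

```text
[[117, 84, 177], [116, 87, 172], [115, 106, 157], [116, 113, 126], [6, 32, 112], [17, 60, 183]]
[249 166  15  45 226] c [0.4568 0.0661] ang -59.9 ends [0.4384 0.0978] [0.4768 0.0316]
[226 171   8  43 169] c [0.4148 0.0411] ang -77.6 ends [0.4063 0.08  ] [0.4218 0.0096]
g1 [[0.4228 0.0116 0.007 ]]
g2 [[0.4748 0.0304 0.007 ]]
piv [[0.4144 0.1095 0.011 ]]
t1 [[0.3956 0.1484 0.006 ]]
t2 [[0.4101 0.1542 0.006 ]]
```

View pics/w2c.png

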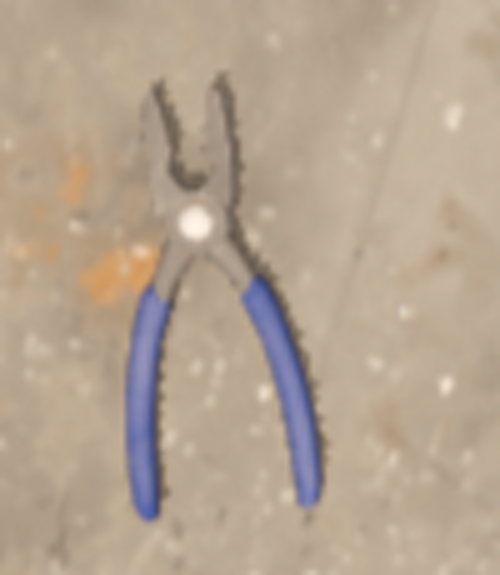

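Run:
```python
from h import *
go([.4132,.1166,.06],21)
go([.4132,.1166,.003],21)
```

```text
go [0.4132, 0.1166, 0.06] 21 [219.8 -36.5  -7.9] [-4.8  0.   0. ]
go [0.4132, 0.1166, 0.003] 21 [276.8 -36.5  -7.9] [-4.8  0.   0. ]
```

>>> {"method": "carry_out", "body": {
  "series": [-0.3,220,-36.5,-8,-5,0,0,-0.3,220,-36.5,-8,-5,0,0,-0.3,220,-36.5,-8,-5,0,0,-0.3,220,-36.5,-8,-5,0,0,-0.3,220,-36.5,-8,-5,0,0,-0.3,220,-36.5,-8,-5,0,0,-0.3,220,-36.5,-8,-5,0,0,-0.3,220,-36.5,-8,-5,0,0,-0.3,220,-36.5,-8,-5,0,0],
  "grip_force": 60
}}

```text
time_s: 3.38
eef_pos: [0.4139, 0.1178, 0.061]
orientation: [[0.002, 0.932, 0.362], [0.001, 0.362, -0.932], [-1.0, 0.002, 0.0]]
contact_force: [0.9, -0.2, 0.4]
gripper_width: 0.0553
```

Run:
```python
from h import *
s=snap("wrist");cv2.imwrite("pics/w3.png",s["pixels"]);np.save("w3.npy",s,allow_pickle=True)
go([.4132,.1166,.003],21);blues(s,.007)
for n,z in(("tcp floor",.011),):
    W=np.linalg.inv(s["W"]);p=W@[.4132,.1166,z,1];q=np.array(s["intrinsics"])@p[:3];print(q[:2]/q[2])
```

```text
go [0.4132, 0.1166, 0.003] 21 [58.1 -1.3  0.9] [ 0.2  0.  -0.1]
[226 223  21  81 590] c [0.4142 0.0435] ang -77.2 ends [0.4044 0.0863] [0.4225 0.0071]
[274 223  20  80 633] c [0.4546 0.0695] ang -60.4 ends [0.4377 0.0993] [0.4772 0.0296]
[261.25022976 196.61255348]
```

View pics/w3.png

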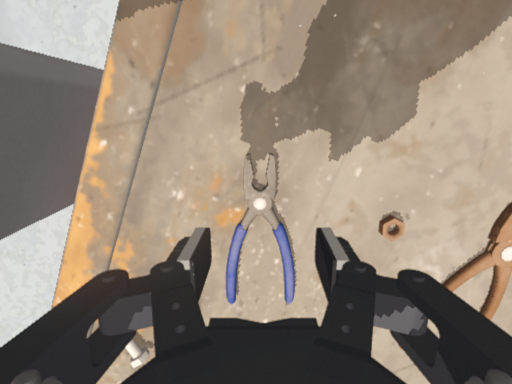

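The gripper is aligned: the pliers are centred between the fingers, pivot at (260,204), and the planned pinch point projects to (261,197). Descend and grip.

>>> {"method": "carry_out", "body": {
  "series": [-0.3,20,-1,1,0,0,0,-0.3,40,-1,1,0,0,0,-0.3,50,-1,1,0,0,0,-0.3,58,-1,1,0,0,0,-0.3,58,-1,1,0,0,0,-0.3,58,-1,1,0,0,0,1,58,-1,1,0,0,0,1,58,-1,1,0,0,0,1,58,-1,1,0,0,0,1,58,-1,1,0,0,0,1,58,-1,1,0,0,0,1,58,-1,1,0,0,0,1,58,-1,1,0,0,0,1,58,-1,1,0,0,0,1,58,-1,1,0,0,0,1,58,-1,1,0,0,0],
  "grip_force": 60
}}

```text
time_s: 4.77
eef_pos: [0.4123, 0.1168, 0.0018]
orientation: [[-0.0, 0.932, 0.363], [0.0, 0.363, -0.932], [-1.0, -0.0, -0.0]]
contact_force: [0.5, -0.3, -0.4]
gripper_width: 0.0002
```

The gripper shut completely, so it missed. Look before doing anything else.

Run:
```python
from h import *
o=telemetry.get_obs();print(o["gripper_width"],o["eef_pos"],o["contact_force"])
s=snap("wrist");t=snap("scene")
a=cv2.resize(s["pixels"][100:384,130:400],(400,420));b=cv2.resize(t["pixels"][190:384,:200],(400,388))
uv=np.array(t["intrinsics"])@(np.linalg.inv(t["W"])@[.4132,.1166,.01,1])[:3];u,v=(uv[:2]/uv[2]).astype(int);print(u,v)
u=np.clip(u,70,440);v=np.clip(v,70,313)
b=cv2.resize(t["pixels"][v-70:v+70,u-70:u+70],(400,420),interpolation=cv2.INTER_CUBIC)
cv2.imwrite("pics/m4.png",np.hstack([a,b]));blues(s,.007)
```

```text
0.0001917366826913048 [0.41233244 0.11680845 0.00181836] [ 0.5454379  -0.28535008 -0.42974155]
214 294
```

View pics/m4.png

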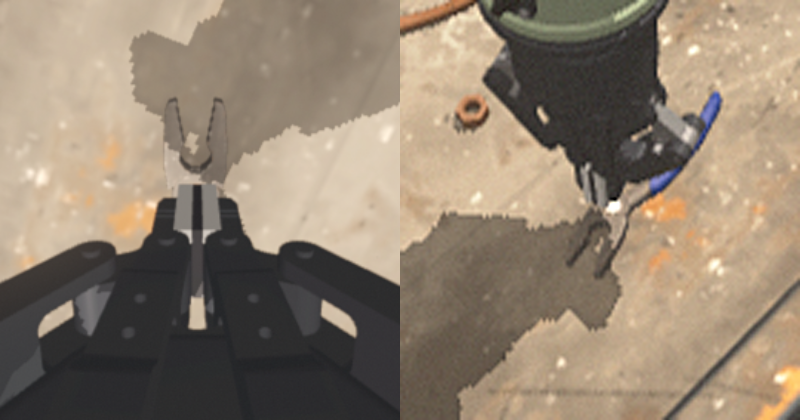

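The shut fingers sit at the head, apparently on top of it. I'll check heights with the depth images.

Run:
```python
from h import *
def cloud(s):
    D=s["range_z"];v,u=np.mgrid[:384,:512];K=np.array(s["intrinsics"])
    P=np.stack([(u-K[0,2])/K[0,0]*D,(v-K[1,2])/K[1,1]*D,D],-1);return P@s["W"][:3,:3].T+s["W"][:3,3]
np.set_printoptions(linewidth=200,suppress=True)
s=snap("wrist");C=cloud(s)
for v in range(166,262,6):print(v,(C[v,236:296:4,2]*1e3).round(0).astype(int))
print("floor",np.median(C[60:150,200:330,2]))
t=snap("scene");C=cloud(t)
print("scene z around tip")
for v in range(278,312,3):print(v,(C[v,196:236:3,2]*1e3).round(0).astype(int))
w=np.load("w3.npy",allow_pickle=True).item();C=cloud(w)
print("before")
for v in range(150,215,6):print(v,(C[v,236:290:4,2]*1e3).round(0).astype(int))
```

```text
166 [ 1  0  0  4  0 -1 -1  1 -1  1  4  0 -1  0  0]
172 [ 0  0 11 10 -1  0  0  0  0  0 10 10  0  0  0]
178 [ 1  0 11 10  0  0 -1  0  0  2 10 10  0  0  0]
184 [-1 -1 10 11  0 -1  0  0  0 10 10  9  0 -1  0]
190 [ 0  8 11 11 10  1  0 -1  0  9 11 10  0  1  1]
196 [ 0 10 10 10  9 -1  0  0 -1 10  9 11  1  0  0]
202 [ 0  9 11 10 -1  1  0 -1 -1  9 11 11  0 -1  1]
208 [ 0  9 10  9  7  1  1 -1 -1  9 10 10  0 -1  0]
214 [-1 -1 11 10 11  8  5  5 10 10 10 10  1  0  0]
220 [ 0 -1 10 12 10 11 10 10 10  9 11 10  0  0  0]
226 [ 0  0 11 11 41 42 41 42 42 41  9  9  1 -1  0]
232 [ 0 -1 -2 10 50 49 50 49 48 49 49  0 -1 -1  0]
238 [47 48 48 48 56 55 56 55 56 56 56 48 48 47  1]
244 [53 53 53 61 62 62 63 63 61 61 62 55 54 55  0]
250 [61 60 60 68 68 68 68 68 68 68 66 60 61 59 60]
256 [74 78 79 74 75 71 72 72 71 72 74 77 77 75 76]
floor -0.00010195500171561456
scene z around tip
278 [  0  -1   1  79  79  82  87  91  84  91 101 104 107 111]
281 [  0   2   1  54  67  70  78  81  65  87  92  94  97 102]
284 [ 1  0  0 -1 58 59 65 62 58  0 83  9 11  9]
287 [ 1  0  0  0 46 50 55 53 52  0 12 10  7 -1]
290 [ 1  0  0  
[... 245 characters left out ...]
-1  2 12  4  1  0  0 -1 -1]
308 [  3   2  13   7  -1   1  11  11  -2  -1   1   0 663  -1]
311 [ 1  1  4  0  0  1 10  3  1 -1  1  0  2 -1]
before
150 [ 0  1 -1  0  0  1  0  0  0  0  0 -1  0 -1]
156 [ 0  1  1 10 -1 -1 -1  0  0 10  1  1  0  0]
162 [-1 -1  9 10  0  0  0  0 10 10 -1 -1  0  0]
168 [-1  0 12 10  6  0  0 -2 11  9  1  0  0  0]
174 [ 0  0 10 10 10  0  0 -1 10 10  0  0 -2  0]
180 [ 0  0 10 10 -1 -2 -1  0 10 10  0  0  0 -1]
186 [  0  -1  11  11  11   0   0  -1  10  10  -1   1 236  -1]
192 [ 0  0 10 10 11 10 10 10 10 10  0 -2 -1 -1]
198 [-1  0 -1  9 10 11 12 10 11 10 -1 -1  1  0]
204 [  0   0  -1  10  11  13  13 236  10   0   0   0  -1   0]
210 [-1  1 -1  8 10 10  9  9 10  9  0  0  1  0]
```

Run:
```python
from h import *
def cloud(s):
    D=s["range_z"];v,u=np.mgrid[:384,:512];K=np.array(s["intrinsics"])
    P=np.stack([(u-K[0,2])/K[0,0]*D,(v-K[1,2])/K[1,1]*D,D],-1);return P@s["W"][:3,:3].T+s["W"][:3,3]
np.set_printoptions(linewidth=200,suppress=True)
o=telemetry.get_obs();R=np.array(o["orientation"]).reshape(3,3)
for n in("wrist","scene"):
    C=(cloud(snap(n))-o["eef_pos"])@R*1e3  # tool coords mm
    m=(np.abs(C[...,1])<60)&(np.abs(C[...,2])<80)&(C[...,0]<-16)&(C[...,0]>-90)
    P=C[m];print(n,len(P),"max x rows:");i=np.argsort(-P[:,0])[:400:25];print(P[i].round(0).tolist())
```

```text
wrist 7876 max x rows:
[[-36.0, -2.0, -10.0], [-37.0, 5.0, -11.0], [-39.0, -2.0, -11.0], [-40.0, -8.0, -7.0], [-40.0, 0.0, -10.0], [-41.0, 8.0, -7.0], [-42.0, -10.0, -7.0], [-42.0, 5.0, -11.0], [-43.0, 1.0, -11.0], [-44.0, 1.0, -11.0], [-44.0, -2.0, -11.0], [-45.0, -10.0, -7.0], [-45.0, 9.0, -7.0], [-46.0, -11.0, -7.0], [-47.0, -13.0, -7.0], [-47.0, -2.0, -11.0]]
scene 380 max x rows:
[[-34.0, -7.0, -7.0], [-44.0, -13.0, 1.0], [-48.0, -1.0, -11.0], [-52.0, 10.0, -7.0], [-58.0, 11.0, -7.0], [-62.0, -0.0, -11.0], [-70.0, -4.0, -10.0], [-77.0, -12.0, -11.0], [-80.0, 23.0, -12.0], [-82.0, 8.0, -12.0], [-84.0, -10.0, -11.0], [-86.0, 21.0, -11.0], [-87.0, -22.0, -7.0], [-88.0, -10.0, -11.0], [-89.0, -22.0, -1.0], [-90.0, 33.0, -11.0]]
```

Both the depth and colour images agree that the real fingertips end about 36 mm behind the reported TCP. The fingers shut in the air above the head and touched nothing. I'll reopen, go lower in small steps, and re-check tip height.

>>> {"method": "carry_out", "body": {
  "series": [-0.3,0,0,0,0,0,0,-0.3,0,0,0,0,0,0,-0.3,0,0,0,0,0,0,-0.3,0,0,0,0,0,0,-0.3,0,0,0,0,0,0,-0.3,0,0,0,0,0,0,-0.3,7,0,0,0,0,0,-0.3,14,0,0,0,0,0,-0.3,20,0,0,0,0,0,-0.3,25,0,0,0,0,0,-0.3,25,0,0,0,0,0]
}}

```text
time_s: 5.98
eef_pos: [0.4127, 0.1169, -0.0237]
orientation: [[-0.003, 0.932, 0.364], [-0.001, 0.364, -0.932], [-1.0, -0.003, 0.0]]
contact_force: [0.5, -0.1, 0.4]
gripper_width: 0.0559
```

```bash
cat >> h.py <<'E'
def cloud(s):
    D=s["range_z"];v,u=np.mgrid[:384,:512];K=np.array(s["intrinsics"])
    P=np.stack([(u-K[0,2])/K[0,0]*D,(v-K[1,2])/K[1,1]*D,D],-1);return P@s["W"][:3,:3].T+s["W"][:3,3]
E
python3 - <<'E'
from h import *
o=telemetry.get_obs();R=np.array(o["orientation"]).reshape(3,3);print(o["eef_pos"],o["contact_force"],o["gripper_width"])
s=snap("wrist");W=cloud(s);C=(W-o["eef_pos"])@R*1e3;blues(s,.007)
for sg in(1,-1):
    m=(sg*C[...,1]>20)&(sg*C[...,1]<60)&(np.abs(C[...,2])<14)&(W[...,2]>.004)
    P=np.c_[C[m],W[m][:,2]*1e3];print(P[np.argsort(P[:,3])][:120:12].round(0).tolist())
cv2.imwrite("pics/w5.png",s["pixels"])
E
```

```text
[ 0.41270167  0.11688041 -0.02366955] [ 0.52723338 -0.06313718  0.44581172] 0.055869116582800804
[216 276  25  43 285] c [0.4076 0.0739] ang -81.6 ends [0.4056 0.088 ] [0.4099 0.0587]
[281 276  25  43 569] c [0.4443 0.0868] ang -53.4 ends [0.435  0.0993] [0.453 0.075]
[[-36.0, 28.0, -5.0, 12.0], [-37.0, 28.0, -2.0, 14.0], [-38.0, 28.0, 9.0, 14.0], [-39.0, 28.0, -6.0, 16.0], [-40.0, 28.0, 11.0, 16.0], [-41.0, 34.0, -11.0, 17.0], [-41.0, 29.0, -11.0, 17.0], [-42.0, 28.0, 4.0, 18.0], [-42.0, 33.0, -11.0, 18.0], [-43.0, 37.0, -6.0, 19.0]]
[[-36.0, -28.0, 9.0, 12.0], [-37.0, -28.0, 7.0, 14.0], [-38.0, -28.0, 2.0, 15.0], [-40.0, -28.0, 1.0, 16.0], [-40.0, -28.0, -4.0, 17.0], [-41.0, -28.0, 9.0, 17.0], [-41.0, -28.0, 1.0, 18.0], [-42.0, -32.0, -11.0, 18.0], [-42.0, -28.0, 4.0, 19.0], [-43.0, -32.0, -11.0, 19.0]]
```

View pics/w5.png

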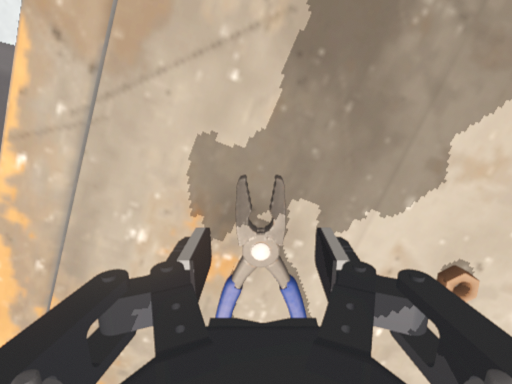

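The fingers straddle the head: tips at z ≈ 12 mm, pivot at (261,251). Go another 8 mm down and close.

>>> {"method": "carry_out", "body": {
  "series": [-0.3,4,0,0,0,0,0,-0.3,8,0,0,0,0,0,-0.3,8,0,0,0,0,0,1,8,0,0,0,0,0,1,8,0,0,0,0,0,1,8,0,0,0,0,0,1,8,0,0,0,0,0,1,8,0,0,0,0,0,1,8,0,0,0,0,0,1,8,0,0,0,0,0,1,8,0,0,0,0,0],
  "grip_force": 60
}}

```text
time_s: 6.95
eef_pos: [0.415, 0.1175, -0.0287]
orientation: [[-0.005, 0.932, 0.363], [-0.001, 0.363, -0.932], [-1.0, -0.005, -0.0]]
contact_force: [-2.0, 0.0, 10.3]
gripper_width: 0.0232
```

Gripped at 23 mm with the tips lightly on the bench (10 N). Lift.

>>> {"method": "carry_out", "body": {
  "series": [1,-3,0,0,0,0,0,1,-8,0,0,0,0,0,1,-20,0,0,0,0,0,1,-45,0,0,0,0,0,1,-75,0,0,0,0,0,1,-105,0,0,0,0,0,1,-125,0,0,0,0,0,1,-130,0,0,0,0,0,1,-130,0,0,0,0,0,1,-130,0,0,0,0,0]
}}

```text
time_s: 7.78
eef_pos: [0.4157, 0.1175, 0.1004]
orientation: [[-0.005, 0.932, 0.363], [-0.002, 0.363, -0.932], [-1.0, -0.005, -0.0]]
contact_force: [-0.2, 0.1, -1.6]
gripper_width: 0.0236
```

Run:
```python
from h import *
o=telemetry.get_obs();R=np.array(o["orientation"]).reshape(3,3);print(o["eef_pos"],o["contact_force"],o["gripper_width"],o["joints"].round(2))
s=snap("wrist");W=cloud(s);C=(W-o["eef_pos"])@R*1e3
t=snap("scene");T=(cloud(t)-o["eef_pos"])@R*1e3
# pliers points, tool coords: jaws (neg z), grips (pos z)
for n,c in(("wrist",C),("scene",T)):
    m=(c[...,0]<-15)&(c[...,0]>-60)&(np.abs(c[...,1])<45)&((c[...,2]<-15))&(c[...,2]>-60)
    P=c[m];print(n,"jaws",len(P))
    for a in range(-60,-10,8):
        k=P[(P[:,2]>a)&(P[:,2]<=a+8)]
        if len(k)>4:print(a,len(k),"x",np.median(k[:,0]).round(1),"y",np.percentile(k[:,1],[2,50,98]).round(1))
    m=(c[...,0]<20)&(c[...,0]>-60)&(np.abs(c[...,1])<50)&(c[...,2]>20)&(c[...,2]<110);P=c[m]
    for a in range(20,110,10):
        k=P[(P[:,2]>a)&(P[:,2]<=a+10)]
        if len(k)>4:print(" grips",a,len(k),"x",np.percentile(k[:,0],[5,50,95]).round(1),"y",np.percentile(k[:,1],[5,50,95]).round(1))
cv2.imwrite("pics/m6.png",np.hstack([s["pixels"][100:384,110:410],cv2.resize(t["pixels"][160:350,130:330],(300,284))]))
```

```text
[0.41565897 0.11749061 0.1004307 ] [-0.23125161  0.058243   -1.63003402] 0.02355322303612944 [-0.17  0.7  -0.32  2.09  0.5   0.43 -0.51]
wrist jaws 1063
-36 316 x -39.0 y [-10.6  -5.9  13.2]
-28 442 x -38.9 y [-11.4   6.6  13.8]
-20 305 x -38.9 y [-12.    5.6  13.4]
 grips 20 276 x [-38.  -36.8 -34.9] y [-13.    9.1  13.2]
 grips 30 215 x [-38.3 -37.1 -33.9] y [-17.   12.2  17.4]
 grips 40 123 x [-38.1 -37.  -34.3] y [11.8 15.1 18.5]
scene jaws 162
-36 55 x -37.3 y [-12.9  -7.8  11. ]
-28 66 x -38.1 y [-13.5  -6.8  11.6]
-20 41 x -38.1 y [-13.8   4.3  11.9]
 grips 50 6 x [-33.1 -32.1 -28.8] y [-35.4 -34.4 -33.9]
 grips 60 13 x [-35.6 -33.2 -29.5] y [-37.1 -35.8 -34.8]
 grips 70 19 x [-36.1 -34.2 -30. ] y [-38.2 -36.9 -34.9]
 grips 80 29 x [-36.6 -34.9 -30.5] y [-38.7 -36.9 -32.3]
 grips 90 27 x [-36.5 -34.  -30.3] y [-39.6 -37.1 -32.1]
 grips 100 8 x [-36.5 -34.6 -31. ] y [-36.4  -9.5  16.4]
```

View pics/m6.png

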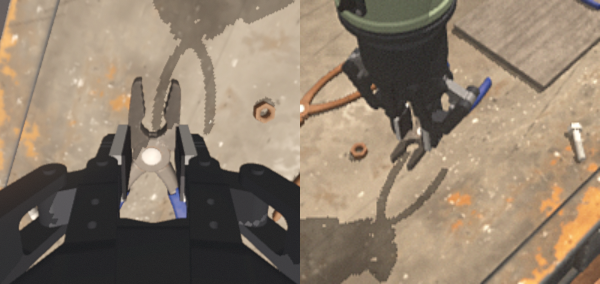

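Held level with the jaws forward, and the bench beneath it is clear. Carry it over the board.

Run:
```python
from h import *
go([.554,-.164,.08],-86.6)
```

```text
go [0.554, -0.164, 0.08] -86.6 [ 19.6  27.  312.8] [107.9   0.3   0.3]
```

>>> {"method": "carry_out", "body": {
  "series": [1,0,2,20,6,0,0,1,0,4,42,13,0,0,1,0,6,65,20,0,0,1,0,8,88,27,0,0,1,0,10,110,34,0,0,1,0,12,130,41,0,0,1,0,14,150,48,0,0,1,0,16,170,55,0,0,1,0,17,190,62,0,0,1,0,18,210,68,0,0,1,0,20,230,74,0,0,1,0,22,250,80,0,0,1,0,24,270,86,0,0,1,0,25,285,92,0,0,1,0,26,300,98,0,0,1,5,27,310,104,0,0,1,12,27,313,108,0,0,1,20,27,313,108,0,0,1,20,27,313,108,0,0,1,20,27,313,108,0,0]
}}

```text
time_s: 9.55
eef_pos: [0.5539, -0.1635, 0.0797]
orientation: [[-0.007, 0.061, -0.998], [-0.001, -0.998, -0.061], [-1.0, 0.001, 0.007]]
contact_force: [0.8, -0.9, -1.5]
gripper_width: 0.0231
```

Run:
```python
from h import *
o=telemetry.get_obs();print(o["eef_pos"],o["gripper_width"],o["joints"].round(2));go([.554,-.164,.08],-86.6)
s=snap("top");z=o["eef_pos"][2]+.035;print("z",z);blues(s,z,15)
w=snap("wrist");blues(w,.02,30);np.save("w6.npy",w,allow_pickle=True)
sc=snap("scene");blues(sc,z,15)
cv2.imwrite("pics/m7.png",np.vstack([np.hstack([cv2.resize(s["pixels"][150:260,250:410],(400,275)),cv2.resize(w["pixels"],(367,275))]),np.pad(sc["pixels"][60:330,100:480],((0,0),(0,387),(0,0)))]))
```

```text
[ 0.55393843 -0.16349295  0.07969234] 0.023119033249630636 [ 0.2   0.87  0.07  1.6  -0.08  0.68 -1.21]
go [0.554, -0.164, 0.08] -86.6 [-0.3  0.5 -0. ] [ 0.1  0.4 -0. ]
z 0.11469234442365467
[ 47 219  19  18 169] c [0.4119 0.3521] ang 165.2 ends [0.4304 0.3472] [0.3931 0.3571]
[370 219  22  47 394] c [ 0.5156 -0.2729] ang 171.3 ends [ 0.5358 -0.276 ] [ 0.4903 -0.269 ]
[410 221  14  62 565] c [ 0.5062 -0.3092] ang -167.4 ends [ 0.5359 -0.3025] [ 0.4747 -0.3162]
[279 288  18  31 303] c [ 0.4422 -0.1958] ang -159.4 ends [ 0.4593 -0.1894] [ 0.4271 -0.2015]
[285 138  45  28 209] c [ 0.473  -0.1847] ang -178.9 ends [ 0.5276 -0.1836] [ 0.4149 -0.1858]
[316 145  24  12  82] c [ 0.4444 -0.2148] ang -168.9 ends [ 0.4689 -0.21  ] [ 0.4191 -0.2198]
[273 146  27  25 158] c [ 0.4853 -0.1379] ang 169.3 ends [ 0.5285 -0.1461] [ 0.4466 -0.1306]
```

View pics/m7.png

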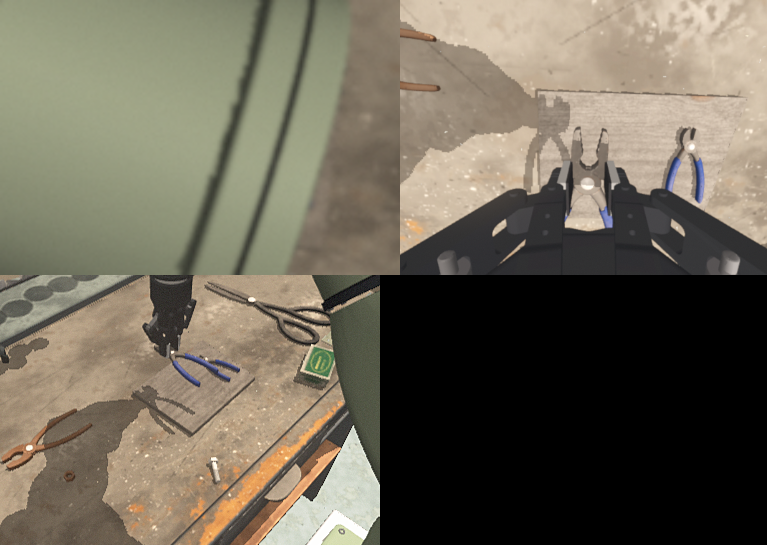

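The pliers hang over the left half of the board, jaws away from the robot like the cutters, and roughly level. Lower them slowly.

>>> {"method": "carry_out", "body": {
  "series": [1,15,0,0,0,0,0,1,35,0,0,0,0,0,1,55,0,0,0,0,0,1,70,0,0,0,0,0,1,80,0,0,0,0,0,1,84,0,0,0,0,0,1,86,0,0,0,0,0,1,88,0,0,0,0,0,1,90,0,0,0,0,0,1,91,0,0,0,0,0,1,92,0,0,0,0,0,1,93,0,0,0,0,0,1,93,0,0,0,0,0,1,93,0,0,0,0,0]
}}

```text
time_s: 10.87
eef_pos: [0.5541, -0.1643, -0.0123]
orientation: [[-0.005, 0.057, -0.998], [-0.001, -0.998, -0.057], [-1.0, 0.001, 0.005]]
contact_force: [-0.2, -0.2, -1.1]
gripper_width: 0.023
```

>>> {"method": "carry_out", "body": {
  "series": [1,0.7,0,0,0,0,0,1,1.4,0,0,0,0,0,1,2,0,0,0,0,0,1,2.5,0,0,0,0,0,1,3,0,0,0,0,0,1,3,0,0,0,0,0,1,3,0,0,0,0,0]
}}

```text
time_s: 11.45
eef_pos: [0.5541, -0.1642, -0.0153]
orientation: [[-0.005, 0.057, -0.998], [-0.001, -0.998, -0.057], [-1.0, 0.001, 0.005]]
contact_force: [0.4, 0.1, 1.0]
gripper_width: 0.0231
```

Run:
```python
from h import *
o=telemetry.get_obs();R=np.array(o["orientation"]).reshape(3,3);print(o["eef_pos"],o["contact_force"],o["torque"])
s=snap("wrist");W=cloud(s);C=(W-o["eef_pos"])@R*1e3
for a,b in((-36,-28),(-28,-20),(-20,-14),(-8,0),(0,8),(20,30)):
    m=(C[...,2]>a)&(C[...,2]<b)&(np.abs(C[...,1])<(14 if a<-10 else 8))&(W[...,2]>.018)&(W[...,2]<.04);print(a,m.sum(),"z top",np.median(W[m][:,2]).round(4) if m.any() else 0)
m=(W[...,0]>.45)&(W[...,0]<.6)&(W[...,1]>-.24)&(W[...,1]<-.23);print("board z",np.median(W[m][:,2]))
```

```text
[ 0.55411019 -0.16423101 -0.01530687] [0.37129631 0.07953883 1.04740804] [-0.00881701 -0.15458765 -0.02101674]
-36 288 z top 0.0228
-28 420 z top 0.023
-20 344 z top 0.0231
-8 417 z top 0.023
0 452 z top 0.0239
20 38 z top 0.0223
board z 0.012906719609422357
```

Seated: the head top is at 23 mm, which is the board's 13 mm plus the head height, and the weight is off the wrist. Release, then rise.

>>> {"method": "carry_out", "body": {
  "series": [0.3,0,0,0,0,0,0,0.2,0,0,0,0,0,0,0.1,0,0,0,0,0,0,0,0,0,0,0,0,0,-0.2,0,0,0,0,0,0,-0.3,0,0,0,0,0,0,-0.3,0,0,0,0,0,0,-0.3,0,0,0,0,0,0,-0.3,-3,0,0,0,0,0,-0.3,-10,0,0,0,0,0,-0.3,-30,0,0,0,0,0,-0.3,-60,0,0,0,0,0,-0.3,-100,0,0,0,0,0,-0.3,-140,0,0,0,0,0,-0.3,-170,0,0,0,0,0,-0.3,-190,0,0,0,0,0,-0.3,-200,0,0,0,0,0,-0.3,-200,0,0,0,0,0]
}}

```text
time_s: 13.0
eef_pos: [0.5558, -0.1642, 0.1875]
orientation: [[-0.001, 0.057, -0.998], [-0.002, -0.998, -0.057], [-1.0, 0.002, 0.001]]
contact_force: [0.5, 0.4, -0.2]
gripper_width: 0.0551
```

Run:
```python
from h import *
o=telemetry.get_obs();print(o["time_s"],o["eef_pos"],o["gripper_width"],o["contact_force"])
s=snap("wrist");blues(s,.02,30);cv2.imwrite("pics/w8.png",s["pixels"]);np.save("w8.npy",s,allow_pickle=True)
```

```text
13.0 [ 0.5557767  -0.16424194  0.18748545] 0.05514766602215129 [ 0.52378905  0.43602217 -0.18677988]
[234 189  17  58 300] c [ 0.4853 -0.139 ] ang 171.4 ends [ 0.5284 -0.1455] [ 0.4495 -0.1336]
[270 191  12  57 330] c [ 0.4929 -0.1865] ang -172.2 ends [ 0.5276 -0.1817] [ 0.4507 -0.1923]
[340 190  14  47 253] c [ 0.5054 -0.273 ] ang 177.3 ends [ 0.5343 -0.2744] [ 0.4714 -0.2714]
[367 190  10  45 254] c [ 0.5068 -0.309 ] ang -167.6 ends [ 0.5357 -0.3027] [ 0.4767 -0.3156]
```

View pics/w8.png

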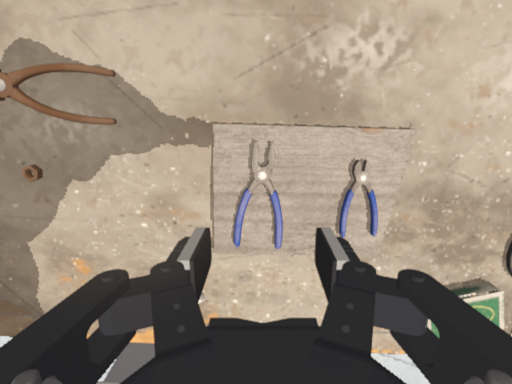

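The pliers lie flat on the left half: pivot (262,176), grip ends (237,245) and (280,245). The cutters and slip pliers are unmoved. The pliers' axis is at about 0° and the cutters' at about 4°, because the pliers yawed slightly as the pads seated. There is time to fix this, so I'll re-grip, lift a few mm, turn 4° and lay them down again.

>>> {"method": "carry_out", "body": {
  "series": [-0.3,35,0,0,0,0,0,-0.3,75,0,0,0,0,0,-0.3,115,0,0,0,0,0,-0.3,150,0,0,0,0,0,-0.3,175,0,0,0,0,0,-0.3,190,0,0,0,0,0,-0.3,197,0,0,0,0,0,-0.3,200,0,0,0,0,0,-0.3,200,0,0,0,0,0,-0.3,200,0,0,0,0,0,1,200,0,0,0,0,0,1,200,0,0,0,0,0,1,200,0,0,0,0,0,1,200,0,0,0,0,0,1,200,0,0,0,0,0,1,200,0,0,0,0,0,1,200,0,0,0,0,0],
  "grip_force": 50
}}

```text
time_s: 14.47
eef_pos: [0.5544, -0.1642, -0.0146]
orientation: [[-0.004, 0.057, -0.998], [-0.001, -0.998, -0.057], [-1.0, 0.001, 0.004]]
contact_force: [-1.2, 1.4, 7.1]
gripper_width: 0.0234
```

>>> {"method": "carry_out", "body": {
  "series": [1,-2,0,0,0,0,0,1,-4,0,0,0,0,0,1,-7,0,0,0,0,0,1,-7,0,0,-1,0,0,1,-7,0,0,-2,0,0,1,-7,0,0,-3,0,0,1,-7,0,0,-4,0,0,1,-7,0,0,-4,0,0,1,-5.5,0,0,-4,0,0,1,-4,0,0,-4,0,0,1,-3,0,0,-4,0,0,1,-2,0,0,-4,0,0,1,-1,0,0,-4,0,0,1,-0.5,0,0,-4,0,0,1,0,0,0,-4,0,0,1,0,0,0,-4,0,0]
}}

```text
time_s: 15.8
eef_pos: [0.5541, -0.1642, -0.0147]
orientation: [[-0.005, 0.127, -0.992], [-0.001, -0.992, -0.127], [-1.0, 0.001, 0.005]]
contact_force: [-4.1, 1.5, 13.6]
gripper_width: 0.0236
```

>>> {"method": "carry_out", "body": {
  "series": [1,-0.7,0,0,0,0,0,0.3,-0.7,0,0,0,0,0,0.2,-0.7,0,0,0,0,0,0.1,-0.7,0,0,0,0,0,0,-0.7,0,0,0,0,0,-0.2,-0.7,0,0,0,0,0,-0.3,-0.7,0,0,0,0,0,-0.3,-0.7,0,0,0,0,0,-0.3,-0.7,0,0,0,0,0,-0.3,-4,0,0,0,0,0,-0.3,-12,0,0,0,0,0,-0.3,-30,0,0,0,0,0,-0.3,-60,0,0,0,0,0,-0.3,-100,0,0,0,0,0,-0.3,-140,0,0,0,0,0,-0.3,-175,0,0,0,0,0,-0.3,-195,0,0,0,0,0,-0.3,-200,0,0,0,0,0,-0.3,-200,0,0,0,0,0]
}}

```text
time_s: 17.38
eef_pos: [0.5555, -0.1641, 0.1864]
orientation: [[-0.002, 0.127, -0.992], [-0.002, -0.992, -0.127], [-1.0, 0.002, 0.003]]
contact_force: [-0.4, 0.4, -0.8]
gripper_width: 0.0554
```

Run:
```python
from h import *
o=telemetry.get_obs();print(o["time_s"],o["eef_pos"],o["contact_force"])
s=snap("wrist");blues(s,.02,30);cv2.imwrite("pics/w9.png",s["pixels"])
W=cloud(s);m=(abs(W[...,1]+.165)<.035)&(abs(W[...,0]-.52)<.07)&(W[...,2]>.018);print("pliers top z",np.percentile(W[m][:,2],[5,50,95]).round(4))
```

```text
17.3833 [ 0.55545246 -0.16408397  0.18644778] [-0.39609063  0.36507259 -0.76830903]
[234 189  18  58 314] c [ 0.4839 -0.1442] ang 175.4 ends [ 0.5268 -0.1477] [ 0.4475 -0.1413]
[270 191  13  57 327] c [ 0.4954 -0.1911] ang -167.1 ends [ 0.5287 -0.1835] [ 0.4531 -0.2008]
[335 195  16  42 221] c [ 0.5088 -0.2728] ang 175.4 ends [ 0.535  -0.2749] [ 0.4783 -0.2704]
[365 198   9  44 255] c [ 0.5069 -0.3091] ang -167.4 ends [ 0.5346 -0.3028] [ 0.4766 -0.3159]
pliers top z [0.0239 0.3023 0.3188]
```

View pics/w9.png

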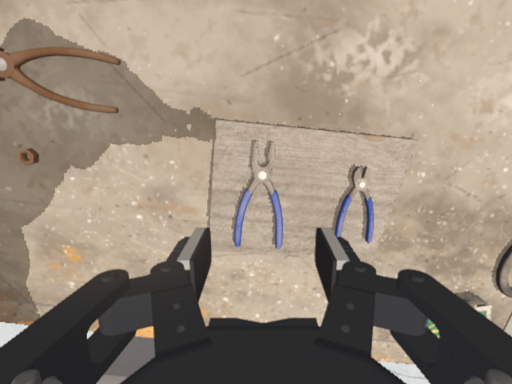

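The pliers are now at 4.2° and the cutters at 4.0°. Nothing else has moved and the gripper is clear.

```bash
python3 -c "
from h import *
print(finish_job())"
```

```text
the job is handed in; nothing more can be done
None
```

The combination pliers now lie flat on the left half of the board, jaws pointing away from the robot like the side cutters'. I handed the job in at about 17.4 s with the gripper open and well clear.

**Last checks:**
- **Angle:** the pliers' axis measures 4.2° and the cutters' 4.0°, both from the blue grips in the last wrist picture.
- **Position:** the pliers' centre is at about y = −0.166 m in the world frame, within a few mm of the middle of the left half.
- **Other tools:** the cutters' right grip measured the same before and after, to about 1 mm, and the slip-joint pliers look untouched.
- **Forces:** the highest wrist reading at the end of a move was about 14 N.

**What went wrong or disagreed:**
- **First grasp missed:** the first close was on air. The fingertips showed about 36 mm behind the reported TCP in both wrist and scene depth, against the stated geometry. I lowered the arm by that much and the second grasp held.
- **First placement off by about 4°:** the pliers turned slightly as the fingers closed. I gripped them again, lifted them 7 mm, turned them 4° and laid them back down.
- **Final height check unusable:** the gripper was in the picture, so its last depth reading proved nothing. That they lie flat rests on the first laying, when the head top was at 23 mm (the 13 mm board plus about 10 mm), and on the last picture.

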